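# Reset the slab roller's thickness selector

### The arm

A 7-joint arm with a two-finger parallel gripper is mounted at the origin on the work surface. World frame = base frame: x ahead of the robot, y to its left, z up, the work surface at z = 0. Lengths are in m, angles in rad, forces in N, time in s.
With the tool pointing down it reaches from about 0.35 to 0.9 m from the base axis. Payload 8.1 kg.
Tool frame: the origin (TCP) lies at the very end of the fingers, on their centre line; the grasp point (between the pads) lies 19 mm behind it (arm.tcp_to_grasp is the z of the grasp point in the tool frame, in m); z points along the fingers, y is the line along which they close (so a half turn about z gives the same grasp; the last joint's range is limited). The gripper opens to 92 mm and grips with 3 to 60 N. Pads are 19 mm wide; open, the fingers measure 130 mm over their backs; the gripper's body (75 mm by 190 mm) begins 47 mm behind the grasp point.
Start: joints at [1.116, 0.434, 0.025, 1.573, -0.012, 1.134, -0.075], TCP at [0.215, -0.587, 0.227] pointing down, gripper open.
Joint ranges: [-2.62, 2.62], [-0.44, 2.09], [-1.27, 1.32], [0.08, 2.57], [-1.32, 4.46], [0.12, 2], [-2.74, 2.74]. Speed limits (rad/s): [2.22, 2.22, 3.01, 3.01, 3.14, 3.14, 3.14].

### API

Orientations are given as a rotation vector (axis times angle).
In Python, from cell import readout, vision, sign_off, arm gives the robot as it stands. The module is installed in compiled form; this text tells all that it offers.
- The arm moves only by the shell command python3 -m creep 'ROWS' [FORCE]. ROWS is JSON, a list of rows, each a list of 5 numbers: the shift along the tool's x, y, z in units of 4 cm (1.0 is 4 cm), then the turn about the tool's z in units of 4 degrees (1.0 is 4 degrees), then the opening, from 0 (shut) to 1 (fully open). A call has 1 to 12 rows; each row shifts and turns the commanded pose from where the row before left it, along the tool's axes as they then stand; what a row does not reach is not made up. A row lasts 1/8 s, in which the tool goes at most 62.5 mm and 10.7 degrees, less where a joint would pass 70% of its speed; a pose out of reach is approached as far as the arm can. A call with a number of a shift or a turn outside -1 to 1 is refused whole. A call with a gripper value outside its range is refused whole. The fingers move at their own pace and stop on an object; FORCE is the grip in N (left out, the last holds). Time passes only in rows, so rows that do not move let the fingers close. It gives the time, the measured TCP pose, the force, the opening and the grip force at its end, in the units of the state.
- readout.observe(): the state, without advancing time (a new reading comes with each control period).
- vision.get_image(name): name is "scene" or "top" or "wrist"; returns a dict with "pixels" (384x512x3 uint8, blue, green, red), "z_map" (384x512 float32, m along the optical axis (not along the pixel's ray), 0 where there is no reading), "camera_matrix" (3x3 intrinsics, pixels), "k1" (the pictures are not rectified: a ray, as slopes to the right and down, at radius r is drawn at 1 + k1 r^2 times it, then the intrinsics apply), "position" and "rotation" of the camera in the world. Camera axes: x right, y up, looking along -z (the intrinsics and any distortion apply to the point x, -y, -z); pixel columns grow to the right and rows downward; lengths in m; the calibration is good to about 2 mm. A picture is of the moment at which its call begins.
- sign_off(): hands the job in; it is judged then, once.
The state is a dict: "clock": time; "joints": joint angles; "dq": joint speeds; "joint_efforts": joint torques, N m; "position": TCP position; "ee_rot": TCP orientation; "force": force on the tool from outside, world axes, zero at the start; "ft_torque": the same for the moment, N m; "width": opening from 0.0 (shut) to 1.0 (fully open); "gripper_force": force on a finger pad.
Only numpy, scipy, OpenCV 4.12 (cv2) and the standard library are available. Lean on these libraries where they do the work, as an engineer would, in place of code of your own. Each camera call takes 0.05 s, during which the arm holds its last target. There are 200 camera calls.

### The job

Set the slab roller to the thickness marked by the red magnet: pull the sprung selector knob up out of its notch, turn it round to the notch beside the red magnet, and let it snap fully home there. The magnets are stuck on by eye, so feel for the notch, and be gentle: do not wrench the knob against its top stop or jam its pin hard against a notch side. Leave the bowl, jar and spray bottle as they stand, and let go of the knob at the end.

Things in the scene. Friction and masses are not known exactly. Their poses are not given: they have to be found in the camera images.
- slab_roller: Blue tabletop slab roller, fixed: a blue selector head (164 x 164 mm block, top 120 mm above the table) at one end, a steel roller 60 mm thick running from it along its +y, a far cheek 149 mm high, a wooden bed 300 x 600 mm underneath. Origin on the table under the knob's upright axis, at the head's centre; z up.
- index_plate: Fixed brass notch plate on the head (origin, axes as slab_roller): lands 9 mm high, 31 to 45 mm from the knob's axis, between them five radial notches 8 mm wide, unevenly 0.45 to 0.75 rad apart: one on the -x side, where the knob starts, two on each side of it (so a turn is under 1.3 rad). Central dark bush 28 mm across, 26 mm high.
- selector_knob: Sprung knob. Origin on its axis, at the head's top when home; moves with the knob. Black grip bar 46 mm long (its x), 14 mm thick (its y, flat sides to pinch), 34 to 68 mm above the origin, on a black disc 38 mm across at 28 to 35 mm. Orange pointer 10 mm wide, 28 to 34 mm up, reaching 62 mm out along its -x.
- bar_grip (a point): Point on the knob's axis inside the grip bar, 8 mm below the bar's top: a good height to pinch the bar.
- pin_tip (a point): Tip of the flat-ended steel pin, 6 mm thick, that hangs from the pointer 38 mm from the axis. Home in a notch it stands 1 mm above the head's top, 8 mm below the lands' tops, with play to turn only about 0.03 rad each way. Let go elsewhere, it rests on a land and must be dragged on until it drops.
- pointer_tip (a point): Tip of the orange pointer, 62 mm from the axis and 31 mm above the knob's origin.
- lift (a joint): How far the knob is pulled up, m: 0 fully home in a notch, about 0.007 when the pin rides on the lands under spring load (over 0.008 clears them), 0.013 at the hard top stop. A spring pulls it down with about 8 N at 0 and 12 N at the stop (the knob's weight adds 1.3 N); when let go it drops by itself, quickly, if the pin is over a notch.
- turn (a joint): Angle of the knob about its upright axis, rad: 0 near the start notch, where the pointer points along the roller's -x; positive is anticlockwise from above. It turns freely between -1.6 and 1.6 when the pin is lifted; dragging on the lands it needs about 0.15 N m.
- red_magnet: Red round magnet, 13 mm in diameter, 5 mm high, stuck on the white dial about 62 mm from the knob's axis, outside the wanted notch. Placed by eye: 2 to 14 mm to one side or the other of where the pointer's tip stands in that notch, but always nearest to its own notch. It stays put. Origin at the centre of its underside.
- clay_bowl: Terracotta bowl, 100 mm across, 55 mm high, loose on the table near the head. Leave alone. Origin at the centre of its underside.
- slip_jar: White jar with blue lid, 68 mm across, 85 mm high, loose. Leave alone. Origin at the centre of its underside.
- spray_bottle: White spray bottle with orange trigger, 72 mm across, about 190 mm high, loose. Leave alone. Origin at the centre of its underside.

How it is judged:
On the way, in this order (a step that is already met when the one before it is completed fails the run):
1. the knob is pulled up clear of its notch (lift over 8.5 mm) (value of joint lift above 0.0085 m), for 0.1 s.
2. the knob, still up, is turned until its pointer is by the red magnet (tip within 25 mm, lift over 5 mm) (value of joint lift above 0.005 m and horizontal distance between pointer_tip and red_magnet below 0.025 m).
At the end, for the whole second after the job is handed in: The knob is fully home (lift under 1.5 mm) and at rest in the notch beside the red magnet (pointer tip within 18 mm of the magnet in plan), and the bowl, jar and spray bottle stand upright within 30 mm of where they began (value of joint lift below 0.0015 m and horizontal distance between pointer_tip and red_magnet below 0.018 m and velocity of joint turn between -0.05 and 0.05 rad/s and distance of each of clay_bowl, slip_jar, spray_bottle from where it was at the start of the episode below 0.03 m and angle between each of clay_bowl, slip_jar, spray_bottle's own z axis and vertical below 0.2 rad); the robot touches nothing.
It fails at once if the knob is wrenched: its pin or its top stop presses on the fixed notch plate with more than 30 N (contact force between selector_knob and index_plate above 30 N).
It fails at once if the clay bowl is shifted by more than 30 mm or tipped (distance of clay_bowl from where it was at the start of the episode above 0.03 m or angle between clay_bowl's own z axis and vertical above 0.35 rad).
It fails at once if the slip jar is shifted by more than 30 mm or tipped (distance of slip_jar from where it was at the start of the episode above 0.03 m or angle between slip_jar's own z axis and vertical above 0.35 rad).
It fails at once if the spray bottle is shifted by more than 30 mm or tipped (distance of spray_bottle from where it was at the start of the episode above 0.03 m or angle between spray_bottle's own z axis and vertical above 0.35 rad).
It also fails if it takes over 64 s, if anything falls off the work surface, if the arm or the gripper's body presses on something with over 40 N, if the wrist force passes 120 N, or if a joint passes its speed limit or range.

## Working session

There is one attempt and no reset: what is moved stays moved. The work goes in short steps, Python scripts to look and compute and a shell command to move; the robot and the scene stay as the last step left them, time stands still between calls to the robot, and variables do not carry over. Pictures are saved under pics/ and viewed, at most 10 in all, crops included, and the job is handed in when it is done.

```bash
mkdir -p pics; python3 - <<'E'
from cell import readout, vision
import cv2,numpy as np
s=readout.observe(); print({k:np.round(v,3).tolist() for k,v in s.items()})
a=vision.get_image("scene");b=vision.get_image("top")
print(a['position'],b['position'],b['camera_matrix'],b['rotation'],b['k1'])
cv2.imwrite("pics/s.png",a['pixels']);cv2.imwrite("pics/t.png",b['pixels'])
E
```

```text
{'clock': 0.0, 'joints': [1.116, 0.435, 0.025, 1.574, -0.012, 1.134, -0.075], 'dq': [-0.002, 0.0, 0.001, 0.0, 0.0, -0.002, 0.0], 'joint_efforts': [0.0, -66.786, 0.986, -31.447, -0.06, 0.043, 0.0], 'position': [0.215, -0.586, 0.226], 'ee_rot': [-3.092, -0.549, 0.001], 'force': [-0.677, 0.525, -0.294], 'ft_torque': [0.006, -0.007, 0.001], 'gripper_force': 0.0, 'width': 1.002}
[ 1.01598274 -0.45867198  0.66347072] [ 0.47521373 -0.17598502  0.76740399] [[371.80395252   0.         256.43456471]
 [  0.         371.80395252 195.37641087]
 [  0.           0.           1.        ]] [ 0.15091423 -0.08397925 -1.57485782] 0.03907419869798593
```

View pics/s.png

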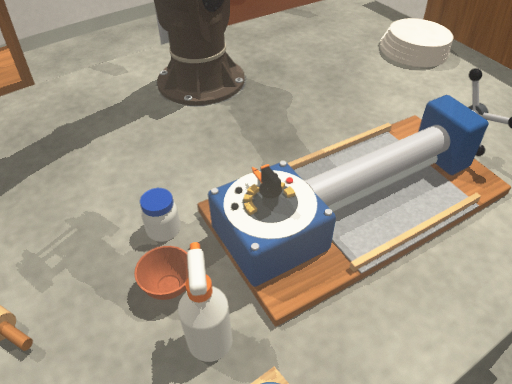

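View pics/t.png

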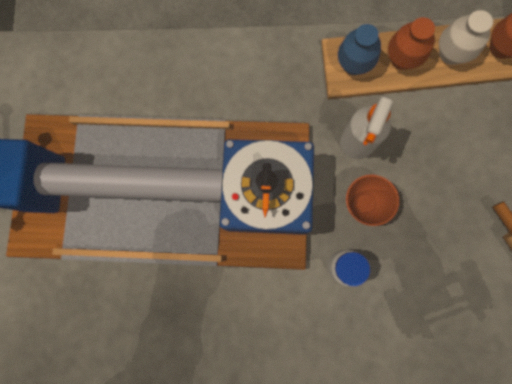

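The top view shows the head at about (267,185), with the pointer facing down the image. The red magnet is at (236,197), so the turn is clockwise by about 1.2 rad. The bowl (373,200), jar (351,268) and bottle (370,130) are all to the right of the head.

```bash
cat > h.py <<'E'
from cell import readout, vision
import cv2,numpy as np
from scipy.spatial.transform import Rotation as R
def ray(im,uv):
    K=im['camera_matrix'];k=im['k1']
    d=(np.atleast_2d(uv).astype(float)-K[:2,2])/K[0,0]
    s=d.copy()
    for _ in range(10): s=d/(1+k*(s**2).sum(1,keepdims=True))
    return R.from_rotvec(im['rotation']).apply(np.c_[s[:,0],-s[:,1],-np.ones(len(s))]) if np.size(im['rotation'])==3 else np.c_[s[:,0],-s[:,1],-np.ones(len(s))]@np.array(im['rotation']).T
def onplane(im,uv,z):
    r=ray(im,uv);p=np.array(im['position']);return p+r*((z-p[2])/r[:,2])[:,None]
def blobs(im,lo,hi,amin=8,amax=1e6,box=None):
    hsv=cv2.cvtColor(im['pixels'],cv2.COLOR_BGR2HSV);m=cv2.inRange(hsv,lo,hi)
    if box: k=np.zeros_like(m);k[box[1]:box[3],box[0]:box[2]]=1;m=m*k
    n,l,st,c=cv2.connectedComponentsWithStats(m)
    return m,[(c[i].round(1),int(st[i,4]),l==i) for i in range(1,n) if amin<=st[i,4]<=amax]
E
python3 - <<'E'
from h import *
b=vision.get_image("top")
box=(215,135,320,240)
m,w=blobs(b,(0,0,170),(180,40,255),500,box=box)
mm=max(w,key=lambda t:t[1]); cs,_=cv2.findContours(mm[2].astype(np.uint8),cv2.RETR_EXTERNAL,cv2.CHAIN_APPROX_NONE)
h=cv2.convexHull(cs[0])[:,0]; P=onplane(b,h,.121)
A=np.c_[2*P[:,:2],np.ones(len(P))];x=np.linalg.lstsq(A,(P[:,:2]**2).sum(1),rcond=None)[0]
c=x[:2];print("dial",c,"r",np.sqrt(x[2]+c@c))
_,bl=blobs(b,(100,120,40),(130,255,255),300,box=box)
u=np.vstack([np.argwhere(q[2])[:,::-1] for q in bl]);rc=cv2.minAreaRect(onplane(b,u,.12)[:,:2].astype(np.float32));print("head",rc)
for q in blobs(b,(0,150,90),(6,255,255),4,box=box)[1]+blobs(b,(174,150,90),(180,255,255),4,box=box)[1]: print("red",q[:2],onplane(b,q[0],.126), (onplane(b,q[0],.126)[0,:2]-c))
for q in blobs(b,(7,170,120),(17,255,255),10,box=box)[1]: print("or",q[:2],onplane(b,q[0],.154)[0])
for q in blobs(b,(0,0,0),(180,255,60),8,box=box)[1]: print("blk",q[:2],onplane(b,q[0],.126)[0])
v=b['z_map'];print("z dial",[round(float(v[r,cc]),3) for r,cc in ((150,267),(185,232),(178,267))],b['position'][2])
# roller axis direction
g=onplane(b,[(50,179),(215,184)],.12);print(g)
for n,uv,z in(("jar",(351,268),.085),("bowl",(373,200),.055),("bot",(378,118),.19)):print(n,onplane(b,uv,z)[0])
cv2.imwrite("pics/tc.png",cv2.resize(b['pixels'][135:240,215:320],None,fx=5,fy=5,interpolation=cv2.INTER_CUBIC))
E
```

```text
Traceback (most recent call last):
ValueError: max() iterable argument is empty
```

```bash
python3 - <<'E'
from h import *
b=vision.get_image("top")
box=(215,135,320,240)
print(cv2.cvtColor(b['pixels'],cv2.COLOR_BGR2HSV)[[150,197,210,206,180,225],[267,236,245,267,267,230]].tolist())
m,w=blobs(b,(0,0,130),(180,70,255),300,box=box)
print([q[:2] for q in w])
mm=max(w,key=lambda t:t[1]); cs,_=cv2.findContours(mm[2].astype(np.uint8),cv2.RETR_EXTERNAL,cv2.CHAIN_APPROX_NONE)
h=cv2.convexHull(cs[0])[:,0]; P=onplane(b,h,.121)
A=np.c_[2*P[:,:2],np.ones(len(P))];x=np.linalg.lstsq(A,(P[:,:2]**2).sum(1),rcond=None)[0]
c=x[:2];print("dial",c,"r",np.sqrt(x[2]+c@c))
_,bl=blobs(b,(100,120,40),(130,255,255),100,box=box)
u=np.vstack([np.argwhere(q[2])[:,::-1] for q in bl]);rc=cv2.minAreaRect(onplane(b,u,.12)[:,:2].astype(np.float32));print("head",rc)
for q in blobs(b,(0,150,90),(6,255,255),4,box=box)[1]+blobs(b,(174,150,90),(180,255,255),4,box=box)[1]: print("red",q[:2],onplane(b,q[0],.126), (onplane(b,q[0],.126)[0,:2]-c))
for q in blobs(b,(7,170,120),(17,255,255),10,box=box)[1]: print("or",q[:2],onplane(b,q[0],.154)[0])
for q in blobs(b,(0,0,0),(180,255,60),8,box=box)[1]: print("blk",q[:2],onplane(b,q[0],.126)[0])
v=b['z_map'];print("z dial",[round(float(v[r,cc]),3) for r,cc in ((150,267),(185,232),(178,267))],b['position'][2])
g=onplane(b,[(50,179),(215,184)],.12);print(g)
for n,uv,z in(("jar",(351,268),.085),("bowl",(373,200),.055),("bot",(378,118),.19)):print(n,onplane(b,uv,z)[0])
cv2.imwrite("pics/tc.png",cv2.resize(b['pixels'][135:240,215:320],None,fx=5,fy=5,interpolation=cv2.INTER_CUBIC))
E
```

```text
[[19, 44, 195], [2, 205, 195], [30, 24, 53], [12, 224, 188], [22, 55, 51], [108, 138, 109]]
[(array([265.1, 183.5]), 4050)]
dial [ 0.59391269 -0.16364099] r 0.0807866372201434
head ((0.5916107296943665, -0.16691869497299194), (0.15640464425086975, 0.15669912099838257), 86.94701385498047)
red (array([234.9, 196.2]), 25) [[ 0.57087719 -0.11109892  0.126     ]] [-0.0230355   0.05254207]
or (array([301.4, 136.9]), 37) [ 0.66732604 -0.22688229  0.154     ]
or (array([265.6, 187.1]), 28) [ 0.58154831 -0.16541819  0.154     ]
or (array([265.2, 202.3]), 125) [ 0.55590197 -0.16454838  0.154     ]
or (array([226.5, 236.4]), 41) [ 0.49990629 -0.1003597   0.154     ]
or (array([262.2, 237.1]), 161) [ 0.49839546 -0.15917148  0.154     ]
or (array([295.8, 237.8]), 50) [ 0.49696357 -0.2140363   0.154     ]
blk (array([271.2, 178.4]), 560) [ 0.60177591 -0.17488346  0.126     ]
blk (array([299.3, 195.5]), 14) [ 0.57090831 -0.22331725  0.126     ]
blk (array([244.1, 209.9]), 8) [ 0.54662966 -0.12724877  0.126     ]
blk (array([285., 212.]), 9) [ 0.5423435  -0.19810412  0.126     ]
blk (array([283., 232.]), 17) [ 0.50794264 -0.19412942  0.126     ]
z dial [0.666, 0.656, 0.589] 0.7674039889386137
[[ 0.60658345  0.22249452  0.12      ]
 [ 0.59408635 -0.07490172  0.12      ]]
jar [ 0.44566634 -0.31487352  0.085     ]
bowl [ 0.57134582 -0.367755    0.055     ]
bot [ 0.68459493 -0.3455094   0.19      ]
```

View pics/tc.png

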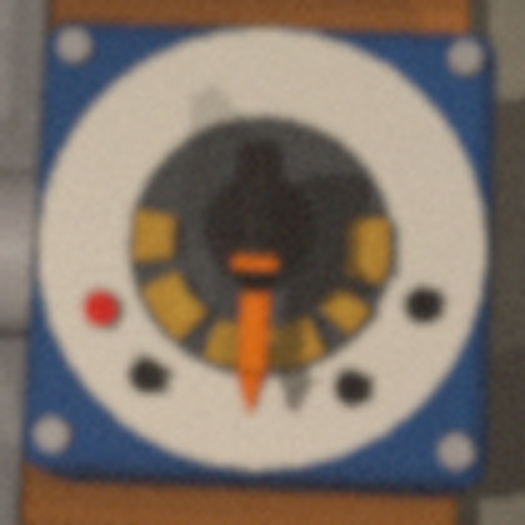

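The crop shows the red magnet at (102,308). There are notches between the gold lands at about (150,270) and (205,330) on the left, with the pointer straight down. Next I'll raise the arm and move over the head, translating before rotating to keep joint 7 within its range.

```bash
python3 -m creep '[[0,0,-0.8,0,1],[0,0,-0.8,0,1],[0.4,-0.2,-0.8,0,1],[0.8,-0.42,-0.2,0,1],[0.8,-0.42,0,0,1],[0.8,-0.42,0,0,1],[0.8,-0.42,0,0,1],[0.8,-0.42,0,0,1],[0.8,-0.42,0,0,1],[0.8,-0.42,0,0,1],[0.8,-0.42,0,0,1],[0.8,-0.42,0,0,1]]'
python3 -m creep '[[0.8,-0.42,0,0,1],[0.8,-0.42,0,0,1],[0.8,-0.42,0,0,1],[0.8,-0.42,0,0,1],[0.8,-0.42,0,0,1],[0.8,-0.42,0,0,1],[0.5,-0.3,0,0,1],[0,0,0,-1,1],[0,0,0,-1,1],[0,0,0,-1,1],[0,0,0,-1,1],[0,0,0,-1,1]]'
python3 -m creep '[[0,0,0,-1,1],[0,0,0,-1,1],[0,0,0,-1,1],[0,0,0,-1,1],[0,0,0,-1,1],[0,0,0,-1,1],[0,0,0,-1,1],[0,0,0,-1,1],[0,0,0,-1,1],[0,0,0,-1,1],[0,0,0,-1,1],[0,0,0,-1,1]]'
python3 -m creep '[[0,0,0,-1,1],[0,0,0,-1,1],[0,0,0,-1,1],[0,0,0,-1,1],[0,0,0,-1,1],[0,0,0,-1,1],[0,0,0,-1,1],[0,0,0,-1,1],[0,0,0,-1,1],[0,0,0,-1,1],[0,0,0,-1,1],[0,0,0,-1,1]]'
python3 -m creep '[[0,0,0,-1,1],[0,0,0,-1,1],[0,0,0,-1,1],[0,0,0,-1,1],[0,0,0,-1,1],[0,0,0,-1,1],[0,0,0,-1,1],[0,0,0,-1,1],[0,0,0,-1,1],[0,0,0,-1,1],[0,0,0,0,1],[0,0,0,0,1]]'
python3 - <<'E'
from h import *
s=readout.observe();print(s['joints'],s['position'],R.from_rotvec(s['ee_rot']).as_matrix()[:,0])
a=vision.get_image("wrist");cv2.imwrite("pics/w1.png",a['pixels']);print(a['position'])
E
```

```text
clock: 1.7
position: [0.4464, -0.3316, 0.3306]
ee_rot: [-3.093, -0.549, 0.0]
force: [0.5, 0.0, -0.2]
width: 1.002
gripper_force: 0.0
clock: 3.2
position: [0.6057, -0.1542, 0.3306]
ee_rot: [2.95, 1.081, -0.001]
force: [-0.3, -0.4, -0.0]
width: 1.001
gripper_force: 0.0
clock: 4.7
position: [0.6058, -0.1542, 0.3306]
ee_rot: [-2.255, -2.187, 0.001]
force: [-0.5, -1.0, -0.1]
width: 1.002
gripper_force: 0.0
clock: 6.2
position: [0.6057, -0.1543, 0.3306]
ee_rot: [-1.171, -2.915, 0.001]
force: [0.2, 0.6, -0.3]
width: 1.001
gripper_force: 0.0
clock: 7.7
position: [0.6059, -0.1539, 0.3306]
ee_rot: [-0.109, -3.139, 0.0]
force: [0.9, 0.0, 0.0]
width: 1.0
gripper_force: 0.0
[ 0.65060525  0.4833717  -0.77660998  1.35993323  0.3353459   1.43177607
  1.38785943] [ 0.60592722 -0.15394193  0.33061898] [-9.97606680e-01  6.91437163e-02  2.40638508e-04]
[ 0.53613943 -0.14919538  0.48831164]
```

View pics/w1.png

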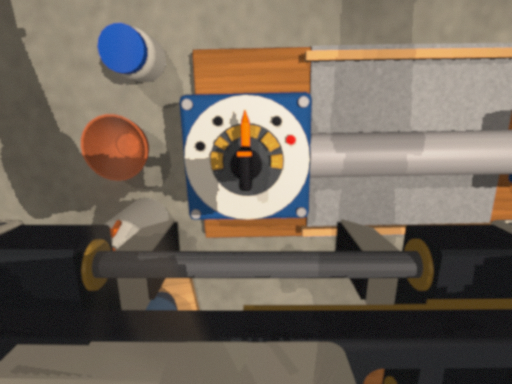

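The wrist view has the dial centred at about (247,157), the pointer tip at (245,112) and the red magnet at (291,140). I'll measure these, along with the notch angles.

```bash
cat > meas.py <<'E'
from h import *
def fit(P):
    A=np.c_[2*P[:,:2],np.ones(len(P))];x=np.linalg.lstsq(A,(P[:,:2]**2).sum(1),rcond=None)[0]
    return x[:2],np.sqrt(x[2]+x[:2]@x[:2])
def proj(im,P):
    M=R.from_rotvec(im['rotation']).as_matrix();c=(np.atleast_2d(P)-im['position'])@M
    s=np.c_[c[:,0],-c[:,1]]/-c[:,2:];s=s*(1+im['k1']*(s**2).sum(1,keepdims=True));return s*im['camera_matrix'][0,0]+im['camera_matrix'][:2,2]
def go(im,box,yaw):
    m,w=blobs(im,(0,0,130),(180,70,255),300,box=box)
    q=max(w,key=lambda t:t[1]);cs,_=cv2.findContours(q[2].astype(np.uint8),cv2.RETR_EXTERNAL,cv2.CHAIN_APPROX_NONE)
    c,r=fit(onplane(im,cv2.convexHull(max(cs,key=len))[:,0],.121));print("dial",c,r)
    u=np.vstack([np.argwhere(q[2])[:,::-1] for q in blobs(im,(100,120,40),(130,255,255),100,box=box)[1]])
    print("head",cv2.minAreaRect(onplane(im,u,.12)[:,:2].astype(np.float32)))
    ang=lambda p:(np.arctan2(-(p[1]-c[1]),-(p[0]-c[0]))-yaw)
    for q in blobs(im,(0,150,90),(6,255,255),8,box=box)[1]:
        p=onplane(im,q[0],.126)[0];print("red",q[:2],p,"r",np.hypot(*(p[:2]-c)),"ang",ang(p))
    for q in blobs(im,(7,170,120),(17,255,255),20,box=box)[1]:
        uv=np.argwhere(q[2])[:,::-1];P=onplane(im,uv,.154);d=np.hypot(*(P[:,:2]-c).T);i=d.argmax()
        print("or",q[:2],"ang",ang(P[:,:2].mean(0)),"tip",P[i],d[i],ang(P[i]))
    t=np.arange(-1.7,1.71,.04);hsv=cv2.cvtColor(im['pixels'],cv2.COLOR_BGR2HSV).astype(np.float32)
    for rr in (.038,):
        P=np.c_[c[0]-rr*np.cos(t+yaw),c[1]-rr*np.sin(t+yaw),np.full(len(t),.129)];uv=proj(im,P).astype(np.float32)
        V=cv2.remap(hsv,uv[:,0],uv[:,1],cv2.INTER_LINEAR)[:,0]
        print("prof",[(round(float(a),2),int(v[1]),int(v[2])) for a,v in zip(t,V)])
E
python3 - <<'E'
from meas import *
go(vision.get_image("wrist"),(175,85,318,228),-.05)
E
```

```text
dial [ 0.58881397 -0.15184815] 0.08915046426014737
head ((0.5942983031272888, -0.16618703305721283), (0.1580647975206375, 0.15717655420303345), 87.15718078613281)
red (array([290.1, 139.3]), 59) [ 0.57280273 -0.110744    0.126     ] r 0.044112482216164026 ang -1.149349392197893
or (array([248.4,  87.9]), 761) ang 0.11214508401368486 tip [ 0.50483526 -0.21395346  0.154     ] 0.10444851951495729 0.6867706684755345
or (array([244.8, 131.3]), 292) ang 0.4245888935831578 tip [ 0.53664863 -0.16336668  0.154     ] 0.05342190427029418 0.2673209330479453
or (array([244. , 153.5]), 86) ang 1.2253267751248402 tip [ 0.58021132 -0.17488031  0.154     ] 0.024586301884833926 1.2633359899452996
or (array([255.6, 223.7]), 723) ang 3.0939965639033926 tip [ 0.66939411 -0.22079857  0.154     ] 0.10605337722055336 2.4838131188893824
prof [(-1.7, 24, 241), (-1.66, 24, 242), (-1.62, 24, 241), (-1.58, 24, 241), (-1.54, 24, 241), (-1.5, 24, 242), (-1.46, 24, 242), (-1.42, 25, 242), (-1.38, 24, 242), (-1.34, 25, 241), (-1.3, 30, 240), (-1.26, 37, 237), (-1.22, 62, 227), (-1.18, 88, 220), (-1.14, 107, 210), (-
[... 519 characters left out ...]
 47, 188), (0.1, 59, 164), (0.14, 78, 151), (0.18, 95, 152), (0.22, 144, 172), (0.26, 203, 221), (0.3, 237, 242), (0.34, 244, 247), (0.38, 245, 248), (0.42, 253, 248), (0.46, 255, 246), (0.5, 253, 236), (0.54, 241, 206), (0.58, 209, 160), (0.62, 195, 135), (0.66, 186, 131), (0.7, 180, 131), (0.74, 184, 131), (0.78, 186, 131), (0.82, 185, 135), (0.86, 183, 141), (0.9, 184, 156), (0.94, 184, 179), (0.98, 180, 179), (1.02, 158, 146), (1.06, 106, 95), (1.1, 43, 73), (1.14, 65, 85), (1.18, 105, 100), (1.22, 120, 91), (1.26, 94, 64), (1.3, 57, 51), (1.34, 25, 44), (1.38, 14, 43), (1.42, 5, 46), (1.46, 5, 48), (1.5, 10, 50), (1.54, 8, 49), (1.58, 5, 50), (1.62, 9, 49), (1.66, 6, 51), (1.7, 12, 51)]
```

```bash
sed -i 's|^    print("head".*|    rc=cv2.minAreaRect(onplane(im,u,.12)[:,:2].astype(np.float32));c=np.array(rc[0]);yaw=np.radians((rc[2]+45)%90-45);print("head",c,rc[1],yaw)|' meas.py
python3 - <<'E'
from meas import *
a=vision.get_image("wrist");go(a,(175,85,318,228),0)
go(vision.get_image("top"),(215,135,320,240),0)
s=readout.observe();print(s['position'],R.from_rotvec(s['ee_rot']).as_matrix())
E
```

```text
dial [ 0.5892678  -0.15216546] 0.08895934856900267
head [ 0.59434319 -0.16603346] (0.15781021118164062, 0.1571899950504303) -0.04905116622151544
red (array([290. , 139.4]), 60) [ 0.57294372 -0.11079785  0.126     ] r 0.05923605075876909 ang -1.15212909959335
or (array([248.8,  87.8]), 749) ang -0.07068445297641295 tip [ 0.5131896  -0.09207375  0.154     ] 0.10979956305852656 -0.6900020298259696
or (array([244.8, 131.1]), 289) ang -0.005842516457162612 tip [ 0.5366925  -0.16331173  0.154     ] 0.057714895114171855 0.0018754299537188587
or (array([243.8, 153.5]), 88) ang 0.14429822557980612 tip [ 0.57920073 -0.17357106  0.154     ] 0.0169147655318019 0.5109203596404482
or (array([255.6, 223.6]), 729) ang -3.008240913963445 tip [ 0.67493662 -0.10180145  0.154     ] 0.10305849750570066 -2.419639744471136
prof [(-1.7, 186, 222), (-1.66, 186, 222), (-1.62, 189, 221), (-1.58, 189, 221), (-1.54, 189, 221), (-1.5, 191, 219), (-1.46, 191, 215), (-1.42, 178, 189), (-1.38, 123, 132), (-1.34, 42, 95), (-1.3, 12, 84), (-1.26, 30, 87), (-1.22, 101, 123), (-1.18, 164, 183), (-1.14, 187, 215), (-1.1,
[... 2947 characters left out ...]
6), (0.54, 160, 157), (0.58, 141, 140), (0.62, 116, 120), (0.66, 81, 102), (0.7, 38, 80), (0.74, 50, 82), (0.78, 80, 87), (0.82, 92, 98), (0.86, 102, 106), (0.9, 115, 115), (0.94, 116, 123), (0.98, 110, 129), (1.02, 96, 135), (1.06, 72, 142), (1.1, 38, 154), (1.14, 25, 176), (1.18, 20, 197), (1.22, 32, 220), (1.26, 34, 228), (1.3, 34, 232), (1.34, 33, 233), (1.38, 33, 232), (1.42, 34, 231), (1.46, 35, 230), (1.5, 38, 224), (1.54, 44, 208), (1.58, 41, 167), (1.62, 40, 120), (1.66, 45, 90), (1.7, 46, 76)]
[ 0.60603423 -0.15362593  0.33074258] [[-9.97703725e-01  6.77294349e-02 -1.25855440e-05]
 [ 6.77294360e-02  9.97703714e-01 -1.47451987e-04]
 [ 2.56980424e-06 -1.47965809e-04 -9.99999989e-01]]
```

The wrist profile puts notches at about -1.29, -0.55, 0.69 and 1.18 rad, with the magnet at -1.15. The wanted notch is therefore about -1.29, 8 mm past the magnet. Now I'll descend onto the bar and close lightly.

```bash
python3 -m creep '[[0.29,-0.34,0,-0.27,0.5],[0,0,0.5,0,0.5],[0,0,0.5,0,0.5],[0,0,0.5,0,0.5],[0,0,0.5,0,0.5],[0,0,0.5,0,0.5],[0,0,0.5,0,0.5],[0,0,0.4,0,0.5],[0,0,0.4,0,0.5],[0,0,0.4,0,0.5],[0,0,0,0,0.5],[0,0,0,0,0.5]]' 5
python3 - <<'E'
from h import *
s=readout.observe();print(s['position'],s['force'],s['joints'])
a=vision.get_image("wrist");b=vision.get_image("scene")
cv2.imwrite("pics/w2.png",np.vstack([a['pixels'][90:384,:],cv2.resize(b['pixels'][140:260,180:350],(425,300))[:, :425] if 0 else cv2.copyMakeBorder(cv2.resize(b['pixels'][130:260,170:350],(415,300)),0,0,0,97,cv2.BORDER_CONSTANT)]))
E
```

```text
clock: 9.4
position: [0.5939, -0.1663, 0.1631]
ee_rot: [0.076, 3.14, 0.0]
force: [0.0, 0.8, 0.5]
width: 0.499
gripper_force: 0.0
[ 0.59390746 -0.16634589  0.16314525] [0.04664686 0.79704185 0.51812887] [ 0.66980473  0.58933486 -0.73737008  1.62766099  0.43398248  1.09443059
  1.33646335]
```

View pics/w2.png

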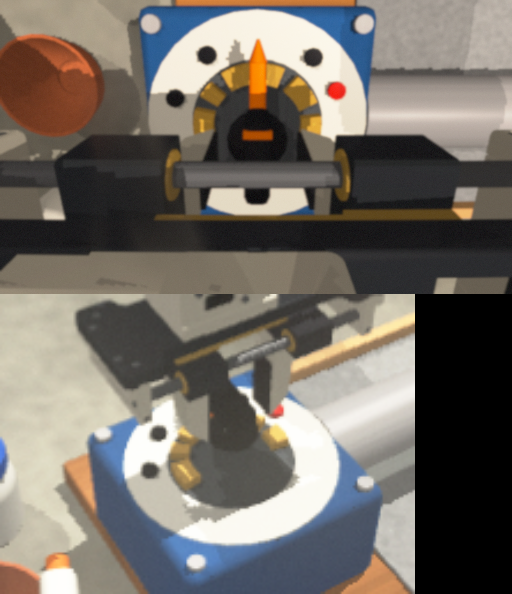

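The fingers straddle the grip bar, which sits centred between the pads at about (258,175). I'll close gently and read the side force.

```bash
python3 -m creep '[[0,0,0,0,0.1],[0,0,0,0,0.1],[0,0,0,0,0.1],[0,0,0,0,0.1],[0,0,0,0,0.1],[0,0,0,0,0.1]]' 5
python3 -c "
from h import *
s=readout.observe();print(s['position'],s['force'],s['ft_torque'],s['width']*92)"
```

```text
clock: 10.25
position: [0.5936, -0.1664, 0.1628]
ee_rot: [-0.076, -3.141, 0.0]
force: [-0.8, 0.7, 1.5]
width: 0.154
gripper_force: 5.0
[ 0.59355224 -0.16638236  0.16275063] [-0.77574541  0.66853791  1.47796726] [ 0.10914439 -0.12209552  0.05298232] 14.125995483570135
```

```bash
python3 -m creep '[[0,0,0,0,0],[0,0,0,0,0],[0,0,0,0,0]]' 35
python3 -m creep '[[0,0,-0.05,0,0],[0,0,-0.05,0,0],[0,0,-0.05,0,0],[0,0,-0.05,0,0],[0,0,0,0,0],[0,0,0,0,0]]'
python3 -c "
from h import *
s=readout.observe();print(s['position'],s['force'],s['ft_torque'],s['width']*92)"
```

```text
clock: 10.62
position: [0.5936, -0.1664, 0.1628]
ee_rot: [0.076, 3.141, -0.0]
force: [-0.1, 1.0, 2.1]
width: 0.149
gripper_force: 35.0
clock: 11.38
position: [0.5934, -0.1664, 0.1706]
ee_rot: [-0.076, -3.14, -0.0]
force: [2.7, 0.6, -11.7]
width: 0.15
gripper_force: 35.0
[ 0.59342939 -0.16640243  0.17057939] [  2.68875127   0.57412014 -11.66063831] [ 0.19391673 -1.02172568 -0.02821233] 13.831474988374666
```

```bash
python3 -m creep '[[0,0,-0.03,0,0],[0,0,-0.03,0,0],[0,0,0,0,0],[0,0,0,0,0],[0,0,0,0.5,0],[0,0,0,0.5,0],[0,0,0,0,0]]'
python3 -m creep '[[0,0,0,0.7,0],[0,0,0,0.7,0],[0,0,0,0.7,0],[0,0,0,0.7,0],[0,0,0,0.7,0],[0,0,0,0.7,0],[0,0,0,0.7,0],[0,0,0,0.7,0],[0,0,0,0.7,0],[0,0,0,0.7,0],[0,0,0,0,0]]'
python3 -c "
from h import *
s=readout.observe();print(s['position'],s['force'],s['ft_torque'],s['width']*92,R.from_rotvec(s['ee_rot']).as_matrix()[:,0])"
```

```text
clock: 12.25
position: [0.5935, -0.1664, 0.1731]
ee_rot: [-0.187, -3.136, 0.0]
force: [2.6, -0.2, -12.8]
width: 0.149
gripper_force: 35.0
clock: 13.62
position: [0.5936, -0.1659, 0.1732]
ee_rot: [-0.937, -2.998, -0.0]
force: [2.3, 1.7, -13.1]
width: 0.154
gripper_force: 35.0
[ 0.59361529 -0.16592926  0.17316948] [  2.26075077   1.74297779 -13.08865647] [ 0.36167681 -0.85230317 -0.05800285] 14.12911742685273 [-8.21964618e-01  5.69538540e-01  1.34238207e-04]
```

```bash
python3 -m creep '[[0,0,0,0.85,0],[0,0,0,0.85,0],[0,0,0,0.85,0],[0,0,0,0.85,0],[0,0,0,0.85,0],[0,0,0,0.85,0],[0,0,0,0.85,0],[0,0,0,0.85,0],[0,0,0,0.85,0],[0,0,0,0.85,0],[0,0,0,0.85,0],[0,0,0,0.85,0]]'
python3 -m creep '[[0,0,0,0.1,0],[0,0,0,0,0],[0,0,0.03,0,0],[0,0,0.02,0,0],[0,0,0,0,0],[0,0,0,0,0]]'
python3 - <<'E'
from h import *
s=readout.observe();M=R.from_rotvec(s['ee_rot']).as_matrix();print(s['position'],s['force'],s['ft_torque'],M[:,0],"turn",np.arctan2(M[1,0],M[0,0])-np.pi+.049)
a=vision.get_image("top");b=vision.get_image("wrist")
cv2.imwrite("pics/w3.png",np.hstack([cv2.resize(a['pixels'][135:240,215:320],(390,390)),cv2.resize(b['pixels'][60:260,140:340],(390,390))]))
E
```

```text
clock: 15.12
position: [0.5942, -0.1656, 0.1733]
ee_rot: [1.924, 2.483, 0.002]
force: [3.7, 1.8, -12.2]
width: 0.149
gripper_force: 35.0
clock: 15.88
position: [0.5942, -0.1656, 0.1714]
ee_rot: [1.93, 2.479, 0.002]
force: [4.8, 3.4, -11.5]
width: 0.151
gripper_force: 35.0
[ 0.59416145 -0.16562778  0.17135635] [  4.84904458   3.38923932 -11.46179131] [ 0.64540243 -1.27358156 -0.03796679] [-2.45256430e-01  9.69458107e-01  5.12819211e-04] turn -1.2740121009529892
```

View pics/w3.png

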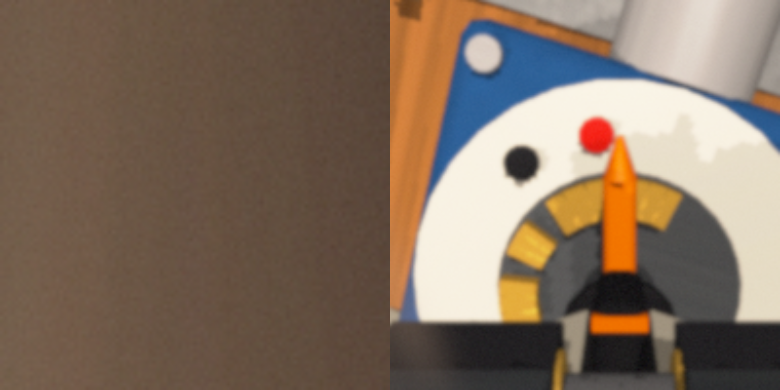

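The pointer is just past the red magnet: its tip is at (618,140) and the magnet is at (597,135). It covers the expected notch, so I'll lower it step by step and feel.

```bash
for i in 1; do python3 -m creep '[[0,0,0.01,0,0],[0,0,0.01,0,0],[0,0,0,0,0]]'; done; python3 -m creep '[[0,0,0.01,0,0],[0,0,0,0,0]]'
python3 -m creep '[[0,0,0.01,0,0],[0,0,0,0,0]]';python3 -c "
from h import *
s=readout.observe();print(s['position'],s['force'],s['ft_torque'])"
```

```text
clock: 16.35
position: [0.5942, -0.1656, 0.1706]
ee_rot: [1.93, 2.479, 0.002]
force: [4.8, 2.9, -11.8]
width: 0.152
gripper_force: 35.0
clock: 16.6
position: [0.5942, -0.1656, 0.1702]
ee_rot: [1.93, 2.479, 0.002]
force: [4.7, 2.5, -11.2]
width: 0.152
gripper_force: 35.0
clock: 16.85
position: [0.5942, -0.1656, 0.1698]
ee_rot: [1.93, 2.479, 0.002]
force: [4.2, 1.8, -11.6]
width: 0.146
gripper_force: 35.0
[ 0.59416055 -0.16560754  0.16979054] [  4.23239113   1.84719042 -11.64237635] [ 0.68016894 -1.18242382  0.00813437]
```

```bash
for i in 1 ; do python3 -m creep '[[0,0,0.01,0,0],[0,0,0,0,0]]' | grep -E "pos|force:"; done; python3 -m creep '[[0,0,0.01,0,0],[0,0,0,0,0]]'| grep -E "pos|force:"
python3 -m creep '[[0,0,0.01,0,0],[0,0,0,0,0]]';python3 -c "
from h import *
s=readout.observe();print(s['position'],s['force'],s['ft_torque'])"
```

```text
position: [0.5942, -0.1656, 0.1694]
force: [4.8, 2.9, -11.7]
gripper_force: 35.0
position: [0.5942, -0.1656, 0.1691]
force: [4.8, 2.8, -11.4]
gripper_force: 35.0
clock: 17.6
position: [0.5942, -0.1656, 0.1686]
ee_rot: [1.93, 2.478, 0.002]
force: [4.5, 3.2, -10.5]
width: 0.153
gripper_force: 35.0
[ 0.59417541 -0.16561068  0.16863103] [  4.49366719   3.21583439 -10.52532931] [ 0.73943666 -1.25465192  0.01183787]
```

The lift is 5.8 mm with the spring load unchanged, so the pin is in the notch. I'll lower the rest of the way.

```bash
python3 -m creep '[[0,0,0.02,0,0],[0,0,0.02,0,0],[0,0,0,0,0]]' | grep -E "pos|force:"
python3 -m creep '[[0,0,0.02,0,0],[0,0,0.02,0,0],[0,0,0,0,0]]' | grep -E "pos|force:"
python3 -m creep '[[0,0,0.02,0,0],[0,0,0.02,0,0],[0,0,0,0,0]]' | grep -E "pos|force:"
python3 -c "
from h import *
s=readout.observe();print(s['position'],s['force'],s['ft_torque'])"
```

```text
position: [0.5942, -0.1656, 0.1671]
force: [3.6, 3.3, -10.6]
gripper_force: 35.0
position: [0.5942, -0.1656, 0.1655]
force: [4.0, 3.1, -10.5]
gripper_force: 35.0
position: [0.5942, -0.1656, 0.1639]
force: [4.7, 3.0, -9.9]
gripper_force: 35.0
[ 0.59419182 -0.16563423  0.16394451] [ 4.6814796   2.98263133 -9.88390043] [ 0.80999934 -1.19356713  0.01246443]
```

Lift is about 1.1 mm. I'll release softly, open and rise straight up.

```bash
python3 -m creep '[[0,0,0.015,0,0],[0,0,0,0,0]]' | grep -E "pos|force:"
python3 -m creep '[[0,0,0,0,0],[0,0,0,0,0],[0,0,0,0,0.4],[0,0,0,0,0.4],[0,0,0,0,0.4],[0,0,0,0,0.4],[0,0,-0.3,0,0.4],[0,0,-0.6,0,0.4],[0,0,-0.8,0,0.4],[0,0,-0.8,0,0.4],[0,0,-0.8,0,0.4],[0,0,0,0,0.4]]' 3
python3 -m creep '[[0,0,-0.5,0,0.4],[0,0,0,0,0.4],[0,0,0,0,0.4]]'
python3 - <<'E'
from meas import *
b=vision.get_image("wrist");print(readout.observe()['force'])
cv2.imwrite("pics/w4.png",cv2.resize(b['pixels'],(768,576)))
c=np.array([.594,-.166])
for q in blobs(b,(0,150,90),(6,255,255),20)[1]: print("red",q[:2],onplane(b,q[0],.126)[0])
for q in blobs(b,(7,200,150),(17,255,255),60)[1]:
    P=onplane(b,np.argwhere(q[2])[:,::-1],.151);d=np.hypot(*(P[:,:2]-c).T);i=d.argmax();print("or",q[:2],P[i],d[i])
E
```

```text
position: [0.5942, -0.1656, 0.1634]
force: [4.8, 3.3, -10.2]
gripper_force: 35.0
clock: 20.48
position: [0.595, -0.1663, 0.2987]
ee_rot: [1.93, 2.472, 0.004]
force: [-0.3, -1.4, -0.4]
width: 0.4
gripper_force: 0.0
clock: 20.85
position: [0.5932, -0.1664, 0.314]
ee_rot: [-1.933, -2.476, 0.001]
force: [-0.2, -0.4, -1.2]
width: 0.4
gripper_force: 0.0
[-0.24197122  0.73700431  0.05813631]
red (array([251.4, 121.2]), 75) [ 0.57351877 -0.11029975  0.126     ]
or (array([258.1, 142.4]), 285) [ 0.57980404 -0.10872391  0.151     ] 0.059009117089686036
or (array([258.5, 167. ]), 76) [ 0.59972935 -0.15170918  0.151     ] 0.015396520771764576
```

View pics/w4.png

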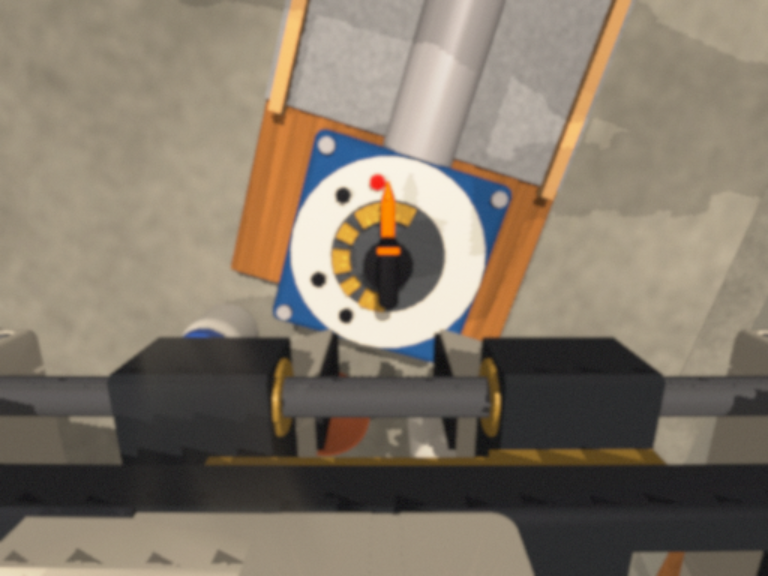

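The pointer is beside the red magnet, with its tip at (388,187) and the magnet at (377,182), about 7 mm apart. The knob was at a lift of about 0.6 mm when I let go, and the gripper is clear.

```bash
python3 -c "
from cell import sign_off
print(sign_off())"
```

```text
the job is handed in; nothing more can be done
None
```

The knob is turned to the notch beside the red magnet, with its pointer tip about 7 mm away in the last picture. I let it go about 0.6 mm above fully home and didn't measure the final drop. The gripper is clear and went nowhere near the bowl, jar or bottle. The job is handed in, but no verdict came back.

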